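# Dock the power pack and set the charge selector three clicks on

### The arm

A 7-joint arm with a two-finger parallel gripper is mounted at the origin on a cart in front of the work surface, level with it; the furniture and walls round the work are solid. World frame = base frame: x ahead of the robot, y to its left, z up, the work surface at z = 0. Lengths are in m, angles in rad, forces in N, time in s.
With the tool pointing down it reaches from about 0.4 to 0.85 m from the base axis. Payload 10.4 kg.
Tool frame: the origin (TCP) lies between the finger pads; the fingertips stand r.tip_extent ahead of it and the grasp point (between the pads) lies 6 mm ahead of it (r.tip_extent is the distance from the TCP to the fingertips, in m); z points along the fingers, y is the line along which they close (so a half turn about z gives the same grasp; the last joint's range is limited). The gripper opens to 87 mm and grips with 3 to 60 N. Pads are 19 mm wide; open, the fingers measure 117 mm over their backs; the gripper's body (75 mm by 190 mm) begins 51 mm behind the grasp point.
Start: joints at [-1.235, 0.332, -0.065, 1.46, 0.022, 1.35, -0.088], TCP at [0.219, 0.585, 0.248] pointing down, gripper open.
Joint ranges: [-2.6, 2.6], [-0.5, 2.12], [-1.47, 1.34], [0.16, 2.42], [-1.27, 4.41], [0.06, 2.06], [-2.6, 2.6]. Speed limits (rad/s): [2.22, 2.22, 2.79, 2.79, 3.14, 3.14, 3.14].

### API

Orientations are given as a unit quaternion [w, x, y, z].
In Python, from workcell import sensors, get_image, r gives the robot as it stands.
- The arm moves only by the shell command python3 -m pendant 'ROWS' [FORCE]. ROWS is JSON, a list of rows, each a list of 3 entries, a list of its own where there are three numbers: the shift along the world's x, y, z in m, then the turn, a rotation vector about the world's x, y, z in degrees, then the gripper's target within -1 to 1 (shut at 1, half-way at 0, fully open at -1). In form: [[[tx, ty, tz], [rx, ry, rz], grip], ...]. A call has 1 to 5 rows; each row shifts and turns the commanded pose from where the row before left it; what a row does not reach is not made up. A row lasts 1/8 s, in which the tool goes at most 62.5 mm and 10.7 degrees, less where a joint would pass 70% of its speed; a pose out of reach is approached as far as the arm can. A call is refused whole if a number of a shift passes 0.0625 or a number of a turn 10.7, either way. A call with a gripper value outside its range is refused whole. The fingers move at their own pace and stop on an object; FORCE is the grip in N (left out, the last holds). Time passes only in rows, so rows that do not move let the fingers close. It gives the time, the measured TCP pose, the force, the opening and the grip force at its end, in the units of the state.
- sensors.observe(): the state, without advancing time (a new reading comes with each control period).
- get_image(name): name is "side" or "top"; returns a dict with "img" (480x640x3 uint8, red, green, blue), "depth" (480x640 float32, m along the optical axis (not along the pixel's ray), 0 where there is no reading), "camera_matrix" (3x3 intrinsics, pixels), "D" ([k1, k2, p1, p2, k3] as OpenCV has them; the pictures are not rectified), "R" (3x3) and "t" (3): a world point X has camera coordinates R X + t. Camera axes: x right, y down, z forward; pixel columns grow to the right and rows downward; lengths in m; the calibration is good to about 2 mm. A picture is of the moment at which its call begins.
- r.finish_job(): hands the job in; it is judged then, once.
The state is a dict: "t": time; "joint_pos": joint angles; "qd": joint speeds; "joint_torque": joint torques, N m; "eef_pos": TCP position; "ee_rot": TCP orientation; "wrist_force": force on the tool from outside, world axes, zero at the start; "ft_torque": the same for the moment, N m; "grip_width": finger opening in m; "gripper_force": force on a finger pad.
Only numpy, scipy, OpenCV 4.12 (cv2) and the standard library are available. Lean on these libraries where they do the work, as an engineer would, in place of code of your own. Each camera call takes 0.05 s, during which the arm holds its last target. There are 200 camera calls.

### The job

Slide the heavy orange-cornered power pack along the desk, without lifting it, until its front is flush against the contact face of the grey charging dock and centred on it; push on the case itself, not on the black socket in the middle of its back. Then turn the dock's red selector handle exactly three clicks clockwise (seen from above) from where it stands now, never going past the third click. Leave the other things on the desk where they are.

Things in the scene. Friction and masses are not known exactly. Their poses are not given: they have to be found in the camera images.
- dock_face (a point): Charging dock: fixed grey box, 100 mm deep, 160 wide, 50 high, red selector handle on top; place and yaw vary. This point: centre of its flat vertical contact face (towards the robot), 27.5 mm above the desk; x points into the dock (away from the robot), y left along the face, z up. Docked: the pack is square against the face, its centre within 15 mm of the face's middle.
- pack_center (a point): Power pack: loose dark steel case with orange ends, 1 to 2.1 kg, 75 mm deep (x), 140 wide (y), 55 high, lying flat; slides when pushed (friction about 0.6). This point: its centre, 27.5 mm up; x points out of its front (to the dock), y to its left, z up. Starts 40 to 65 mm short of the dock, up to 25 mm aside, turned up to 0.3 rad.
- pack_front_left (a point): Point on the pack's front face (37.5 mm ahead of its centre), 60 mm left of the middle, 27.5 mm high.
- pack_front_right (a point): Point on the pack's front face, 60 mm right of the middle, 27.5 mm high.
- rear_socket: Black socket, 34 mm wide, 24 high, standing out 8 mm from the middle of the pack's rear face (to the robot). Origin in its root, 31.5 mm behind the pack's centre, 28 mm up; x to the pack's front. Do not push on it (over 3 N). The rear face, 37.5 mm behind the centre, is clear from 17 to 70 mm either side of the middle, flush only at the orange outer 20 mm.
- selector (a joint): Selector angle, rad, growing clockwise from above. Vertical axis, seven sprung detents 0.5236 rad (30 deg) apart, 0 to 3.1416, stops 0.12 beyond. Handle points along the dock's +y (left) at 0, dock's +x (away) at 1.571, right at 3.142. Starts in the second detent (0.5236). Clicks over at 0.2 to 0.3 N m; let go, it drops into the nearest detent.
- selector_tip (a point): Point in the pointing end of the red handle, 45 mm from the turning axis, 75.5 mm above the desk. The handle is a bar 14 mm thick reaching 50 mm from the axis on the pointing side, 16 mm on the other, 62 to 88 mm above the desk, with a hub of 15 mm radius. Dock top at 50 mm; a disc of 21 mm radius fills 50 to 62 mm.
- selector_axis (a point): Point on the selector's turning axis, 75.5 mm above the desk, 45 mm behind the dock's contact face.
- tape_roll: Bystander: roll of brown parcel tape lying flat, 100 mm across, 48 mm high; origin at the centre of its underside.
- stapler: Bystander: red stapler, 47 x 138 x 47 mm, long side along its y; origin at the centre of its underside.
- tape_measure: Bystander: yellow tape measure, 60 x 64 x 57 mm; origin at the centre of its underside.
- stamp_pad: Bystander: flat dark-red stamp pad, 75 x 101 x 20 mm; origin at the centre of its underside.
- cream_jar: Bystander: white jar with purple lid, 62 mm across, 122 mm high; origin at the centre of its underside.
- cup: Bystander: grey stoneware cup, 76 mm across, 91 mm high; origin at the centre of its underside.
Mind the look-alikes: they are no part of the job. Leave any green or yellow look-alike of the part that bears pack_center alone.

How it is judged:
By the outcome, as a careful person would: the job done as asked, in the order asked, and still so for the second after the job is handed in, with the robot touching nothing.
It also fails if it takes over 72 s, if anything falls off the work surface, if the arm or the gripper's body presses on something with over 40 N, if the wrist force passes 120 N, or if a joint passes its speed limit or range.

## Working session

There is one attempt and no reset: what is moved stays moved. The work goes in short steps, Python scripts to look and compute and a shell command to move; the robot and the scene stay as the last step left them, time stands still between calls to the robot, and variables do not carry over. Pictures are saved under pics/ and viewed, at most 10 in all, crops included, and the job is handed in when it is done.

```bash
ls; mkdir -p pics; python3 - <<'E'
from workcell import sensors,get_image,r
import cv2,numpy as np
print(sensors.observe(), r.tip_extent)
for n in("side","top"):
    d=get_image(n); cv2.imwrite(f"pics/{n}0.png",d["img"][:,:,::-1]); np.savez(f"{n}0.npz",**d)
    print(n,d["camera_matrix"],d["D"],-d["R"].T@d["t"],d["R"])
E
```

```text
pics
{'t': 0.0, 'joint_pos': array([-1.23457261,  0.33289927, -0.064709  ,  1.46095087,  0.02160647,
        1.34990603, -0.08848978]), 'qd': array([-0.00154005,  0.00067809,  0.0019724 , -0.00050313, -0.0005934 ,
       -0.00072481, -0.00045285]), 'joint_torque': array([-1.83469383e-04, -6.23265409e+01,  2.42967712e-02, -3.89893305e+01,
       -6.14364515e-02,  3.98920896e-02,  1.43487187e-04]), 'eef_pos': array([0.21935848, 0.58485713, 0.24673228]), 'ee_rot': array([-9.55760211e-05,  1.78430514e-01,  9.83952241e-01, -7.27574357e-04]), 'wrist_force': array([-0.54701658,  0.35831381, -0.122237  ]), 'ft_torque': array([ 0.0073337 , -0.00035741,  0.03350416]), 'gripper_force': 0.0, 'grip_width': 0.08691334965480993} 0.025
side [[566.8348957    0.         321.85480224]
 [  0.         566.8348957  238.42131162]
 [  0.           0.           1.        ]] [-0.17615867  0.          0.          0.          0.        ] [ 0.22997725 -0.94965894  0.6735831 ] [[ 0.9545314  -0.29809037 -0.00345627]
 [-0.15615604 -0.49009248 -0.85756904]
 [ 0.25393918  0.81911629 -0.51435727]]
top [[460.62135621   0.         324.02011011]
 [  0.         460.62135621 231.29609416]
 [  0.           0.           1.        ]] [-0.12311667  0.          0.          0.          0.        ] [0.46575073 0.01678974 0.98906581] [[ 0.00257973 -0.9998749   0.01560569]
 [-0.99813646 -0.00352605 -0.06091948]
 [ 0.06096689 -0.01541945 -0.99802068]]
```

View pics/top0.png

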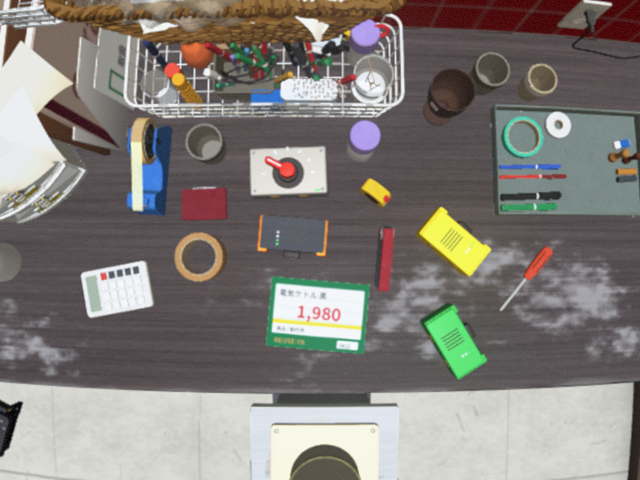

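View pics/side0.png

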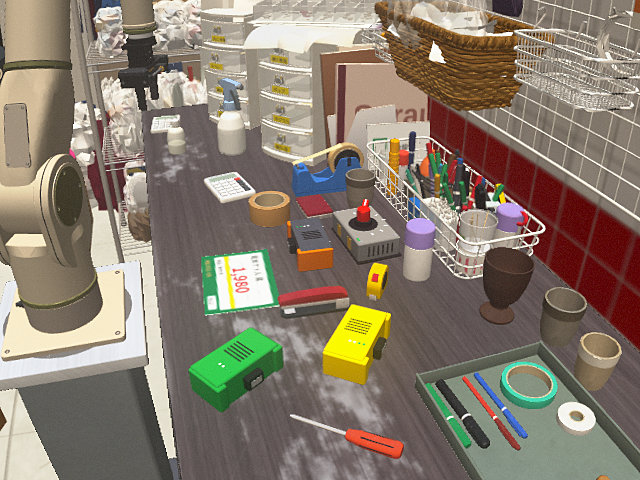

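The power pack is at top (293,235), with a dark case and orange ends. The dock is at (288,172), with its red handle pointing to (267,160). The green (453,340) and yellow (455,241) boxes are the look-alikes and don't have the dark case with orange ends. I'll measure and confirm in a crop.

```bash
cat > h.py <<'E'
import numpy as np,cv2
from workcell import sensors,get_image,r
def ray(d,uv,z):
    p=cv2.undistortPoints(np.array(uv,float).reshape(-1,1,2),d["camera_matrix"],d["D"]).reshape(-1,2)
    D=np.c_[p,np.ones(len(p))]@d["R"]; c=-d["R"].T@d["t"]
    return c+D*((z-c[2])/D[:,2])[:,None]
def px(d,X):
    return cv2.projectPoints(np.array(X,float).reshape(-1,3),cv2.Rodrigues(d["R"])[0],d["t"],d["camera_matrix"],d["D"])[0].reshape(-1,2)
def cloud(d,box):
    u0,v0,u1,v1=box
    vv,uu=np.mgrid[v0:v1,u0:u1]; uv=np.c_[uu.ravel(),vv.ravel()].astype(float)
    p=cv2.undistortPoints(uv.reshape(-1,1,2),d["camera_matrix"],d["D"]).reshape(-1,2)
    z=d["depth"][v0:v1,u0:u1].ravel()
    X=(np.c_[p,np.ones(len(p))]*z[:,None]-d["t"])@d["R"]
    return X,d["img"][v0:v1,u0:u1].reshape(-1,3),z>0
def rect(P):
    (c,(w,h),a)=cv2.minAreaRect(P[:,:2].astype(np.float32)*1000)
    # yaw of the narrow side nearest x axis
    if a>45:a-=90;w,h=h,w
    return np.round(c,1),np.round((w,h),1),round(a,2)
E
python3 - <<'E'
from h import *
d=dict(np.load("top0.npz"))
for nm,box,z0,z1 in(("dock",(240,138,336,204),.043,.056),("pack",(245,206,340,265),.047,.062)):
    X,C,ok=cloud(d,box); m=ok&(X[:,2]>z0)&(X[:,2]<z1)
    H=(ok&(X[:,2]>.02)); print(nm,"z",np.median(X[m,2]),m.sum(),rect(X[m]))
    im=np.zeros((480,640),np.uint8); im[box[1]:box[3],box[0]:box[2]]=m.reshape(box[3]-box[1],-1)*255
    cn=max(cv2.findContours(im,0,2)[0],key=cv2.contourArea).reshape(-1,2)
    print(rect(ray(d,cn,.05 if nm=="dock" else .055)))
    cv2.imwrite(f"pics/m_{nm}.png",im)
X,C,ok=cloud(d,(240,138,336,204)); C=C.astype(int)
m=(C[:,0]>150)&(C[:,1]<80)&(C[:,2]<80)&ok; print("red",X[m].min(0),X[m].max(0),np.median(X[m,2]))
i=d["img"][130:270,225:345,::-1]; cv2.imwrite("pics/crop0.png",cv2.resize(i,None,fx=4.2,fy=4.2,interpolation=cv2.INTER_CUBIC))
E
```

```text
dock z 0.050265271166840805 3278 (array([649.2,  77.3]), array([101.4, 161.1]), 2.11)
(array([648.2,  76.9]), array([100.8, 160.2]), 2.13)
pack z 0.05508557449683486 2366 (array([515.1,  66.3]), array([ 75.2, 140.3]), -4.32)
(array([514.8,  65.9]), array([ 74.8, 139.4]), -4.33)
red [0.63005407 0.06257655 0.04968677] [0.66637278 0.1185872  0.09352614] 0.08802692816291804
```

View pics/crop0.png

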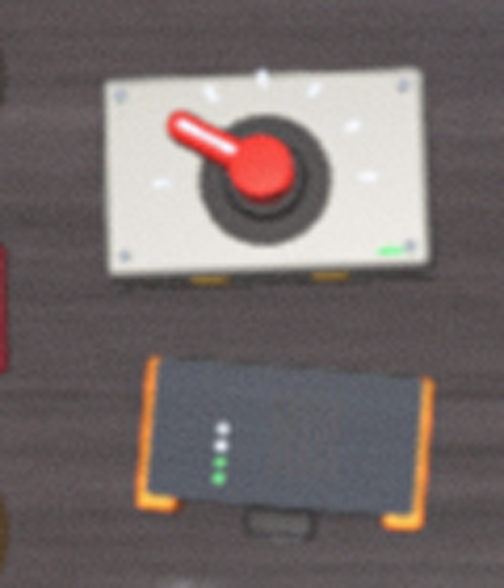

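The crop confirms it: dark pack with orange ends and its socket at the rear, plus the grey dock with the handle about 30° past left. Sizes (100x160, 75x140) and heights match. Next I'll check clearances around the approach.

```bash
python3 - <<'E'
from h import *
d=dict(np.load("top0.npz"))
X,C,ok=cloud(d,(265,275,372,356)); print("sign",X[ok].min(0),X[ok].max(0),np.median(X[ok,2]))
X,C,ok=cloud(d,(170,228,228,284)); m=ok&(X[:,2]>.03); print("roll",X[m].min(0),X[m].max(0))
X,C,ok=cloud(d,(372,220,400,296)); m=ok&(X[:,2]>.03); print("stapler",X[m].min(0),X[m].max(0))
X,C,ok=cloud(d,(180,20,410,135)); m=ok&(X[:,2]>.06)&(X[:,1]<.25)&(X[:,1]>-.1)
for z in(.06,.1,.13,.17,.22,.3,.4):
    k=m&(X[:,2]>z)&(X[:,2]<z+.05); print(z,k.sum(),np.percentile(X[k,0],[0,1]) if k.sum() else "")
X,C,ok=cloud(d,(340,115,390,165)); m=ok&(X[:,2]>.1); print("jar",X[m].min(0),X[m].max(0))
d=dict(np.load("side0.npz"))
E
```

```text
sign [ 0.26057137 -0.10010288 -0.00622241] [0.43263452 0.12785786 0.00870909] 0.0021774251172258924
roll [0.42229308 0.21012829 0.03038403] [0.51888041 0.30888893 0.05369785]
stapler [ 0.40051306 -0.14244956  0.03041833] [ 0.53163922 -0.10815456  0.05050547]
0.06 5357 [0.71403538 0.73150085]
0.1 3514 [0.70597423 0.70845292]
0.13 888 [0.80205748 0.80547271]
0.17 31 [0.8553866  0.85570512]
0.22 0 
0.3 556 [0.78447193 0.78564145]
0.4 1502 [0.74545869 0.74866123]
jar [ 0.67652942 -0.10301858  0.10004453] [ 0.73403217 -0.04466593  0.12585326]
```

```bash
python3 -m pendant '[[[0.0229,-0.0514,0],[0,0,4.1],-1],[[0.0229,-0.0514,0],[0,0,4.1],-1],[[0.0229,-0.0514,0],[0,0,4.1],-1],[[0.0229,-0.0514,0],[0,0,4],-1],[[0.0229,-0.0514,0],[0,0,0],-1]]'; python3 -m pendant '[[[0.0229,-0.0514,0],[0,0,0],-1],[[0.0229,-0.0514,0],[0,0,0],-1],[[0.0229,-0.0514,0],[0,0,0],-1],[[0.0229,-0.0514,0],[0,0,0],-1],[[0.0229,-0.0514,0],[0,0,0],-1]]'; python3 -m pendant '[[[0,0,0],[0,0,0],-1],[[0,0,0],[0,0,0],-1]]'
```

```text
t: 0.72
eef_pos: [0.3344, 0.3263, 0.2473]
ee_rot: [-0.0, 0.037, 0.999, -0.0]
wrist_force: [0.6, 0.6, -0.9]
grip_width: 0.0869
gripper_force: 0.0
t: 1.35
eef_pos: [0.4488, 0.0694, 0.2475]
ee_rot: [0.0, 0.037, 0.999, 0.0]
wrist_force: [1.3, 0.2, -0.5]
grip_width: 0.0866
gripper_force: 0.0
t: 1.6
eef_pos: [0.4482, 0.0716, 0.2473]
ee_rot: [-0.0, 0.037, 0.999, 0.0]
wrist_force: [-0.5, 0.1, 0.7]
grip_width: 0.0872
gripper_force: 0.0
```

```bash
python3 -m pendant '[[[0,0,-0.055],[0,0,0],-1],[[0,0,-0.055],[0,0,0],-1],[[0,0,-0.055],[0,0,0],-1],[[0,0,-0.045],[0,0,0],-1],[[0,0,0],[0,0,0],-1]]'; python3 -m pendant '[[[0.005,0,0],[0,0,0],-1],[[0.004,0,0],[0,0,0],-1],[[0.003,-0.001,0],[0,0,0],-1],[[0,0,0],[0,0,0],-1]]'; python3 - <<'E'
from h import *
d=get_image("side"); cv2.imwrite("pics/s1.png",cv2.resize(d["img"][180:300,220:420,::-1],None,fx=4,fy=4,interpolation=cv2.INTER_CUBIC))
E
```

```text
t: 2.22
eef_pos: [0.4457, 0.0716, 0.0352]
ee_rot: [-0.003, 0.036, 0.999, -0.001]
wrist_force: [-0.2, 1.2, 0.1]
grip_width: 0.0873
gripper_force: 0.0
t: 2.72
eef_pos: [0.4611, 0.0702, 0.0382]
ee_rot: [0.001, 0.037, 0.999, 0.0]
wrist_force: [0.6, 0.4, 0.5]
grip_width: 0.0868
gripper_force: 0.0
```

View pics/s1.png

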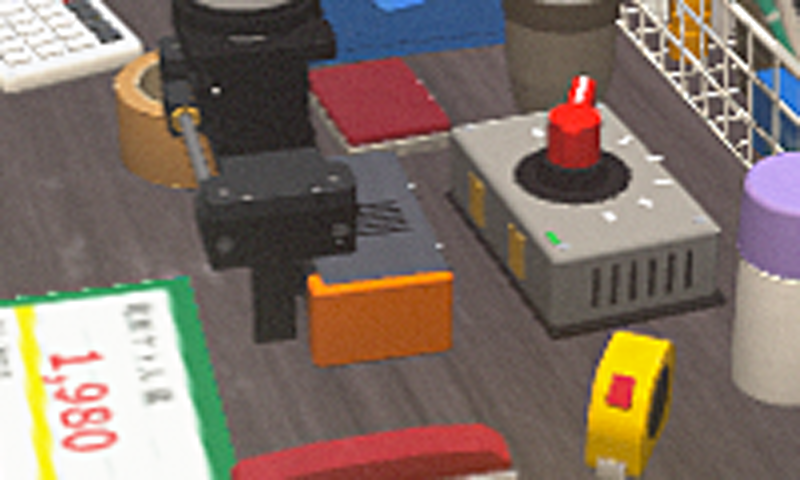

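The finger stands just behind the orange corner (at about (310,320) in the crop), clear of the socket. Next is the push while turning to the dock's yaw, stopping a little short.

```bash
python3 -m pendant '[[[0.004,0,0],[0,0,0],-1],[[0.003,0,0],[0,0,0],-1],[[0.004,0,0],[0,0,0.6],-1],[[0.004,0,0],[0,0,0.6],-1],[[0.005,0.0005,0],[0,0,0.7],-1]]'; python3 -m pendant '[[[0.005,0.0005,0],[0,0,0.8],-1],[[0.005,0.0005,0],[0,0,0.8],-1],[[0.005,0.0005,0],[0,0,0.8],-1],[[0.005,0.0005,0],[0,0,0.8],-1],[[0.005,0.0005,0],[0,0,0.8],-1]]';python3 -m pendant '[[[0.003,0.0005,0],[0,0,0.5],-1],[[0,0,0],[0,0,0],-1]]'; cat > m.py <<'E'
from h import *
d=get_image("top")
fx,fy,a=598.7,75.2,np.radians(2.12)
R=np.array([[np.cos(a),np.sin(a)],[-np.sin(a),np.cos(a)]])
X,C,ok=cloud(d,(225,130,345,290)); C=C.astype(int)
m=ok&(X[:,2]>.045)&(X[:,2]<.062)
L=(X[:,:2]*1000-[fx,fy])@R.T
O=m&(C[:,0]-C[:,2]>60)&(C[:,1]>60)&(L[:,0]<3)
l=L[O]; A=l[l[:,1]>20]; B=l[l[:,1]<-20]
print("orange L x,y range",A.min(0),A.max(0),len(A)); print("orange R",B.min(0),B.max(0),len(B))
cv2.imwrite("pics/last.png",cv2.resize(d["img"][130:270,225:345,::-1],None,fx=4.2,fy=4.2,interpolation=cv2.INTER_CUBIC))
E
python3 m.py
```

```text
t: 3.4
eef_pos: [0.4785, 0.0701, 0.0369]
ee_rot: [-0.002, 0.021, 1.0, -0.0]
wrist_force: [-9.3, -2.1, 5.5]
grip_width: 0.087
gripper_force: 4.3
t: 4.03
eef_pos: [0.5036, 0.0724, 0.0369]
ee_rot: [-0.002, -0.014, 1.0, -0.0]
wrist_force: [-9.3, -1.7, 5.8]
grip_width: 0.0867
gripper_force: 4.5
t: 4.28
eef_pos: [0.5072, 0.073, 0.0369]
ee_rot: [-0.002, -0.019, 1.0, -0.0]
wrist_force: [-4.3, -2.1, 1.6]
grip_width: 0.0872
gripper_force: 2.5Traceback (most recent call last):
  File "m.py", line 10, in <module>
    print("orange L x,y range",A.min(0),A.max(0),len(A)); print("orange R",B.min(0),B.max(0),len(B))
                               ~~~~~^^^
    return umr_minimum(a, axis, None, out, keepdims, initial, where)
ValueError: zero-size array to reduction operation minimum which has no identity
```

```bash
python3 -m pendant '[[[0.003,0.0001,0],[0,0,0],-1],[[0.002,0.0001,0],[0,0,0],-1],[[0.001,0,0],[0,0,0],-1]]'; python3 -m pendant '[[[0.001,0,0],[0,0,0],-1],[[0,0,0],[0,0,0],-1]]';  python3 -m pendant '[[[0.001,0,0],[0,0,0],-1],[[0,0,0],[0,0,0],-1]]'; python3 - <<'E'
from h import *
d=get_image("top"); cv2.imwrite("pics/t2.png",cv2.resize(d["img"][120:280,215:355,::-1],None,fx=3.6,fy=3.6,interpolation=cv2.INTER_CUBIC))
E
```

```text
t: 4.7
eef_pos: [0.5126, 0.0736, 0.0368]
ee_rot: [-0.002, -0.019, 1.0, -0.0]
wrist_force: [-9.5, -1.1, 5.2]
grip_width: 0.0869
gripper_force: 4.4
t: 4.95
eef_pos: [0.5136, 0.0736, 0.0368]
ee_rot: [-0.002, -0.019, 1.0, -0.0]
wrist_force: [-8.6, -1.0, 3.3]
grip_width: 0.0871
gripper_force: 4.0
t: 5.2
eef_pos: [0.5136, 0.0736, 0.0367]
ee_rot: [-0.003, -0.019, 1.0, -0.0]
wrist_force: [-13.3, -1.0, 9.8]
grip_width: 0.0868
gripper_force: 6.7
```

View pics/t2.png

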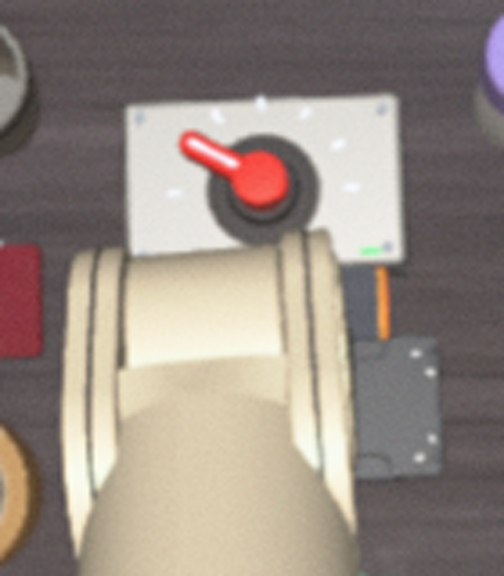

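The pack (right end visible at (385,300)) is touching the dock front; TCP stalled and force is rising. I'll press a little more to seat it square, then back off and look.

```bash
python3 -m pendant '[[[0.002,0,0],[0,0,0],-1],[[0,0,0],[0,0,0],-1]]';  python3 -m pendant '[[[0.002,0,0],[0,0,0],-1],[[0,0,0],[0,0,0],-1]]'; python3 -m pendant '[[[-0.01,0,0],[0,0,0],-1],[[-0.03,0,0],[0,0,0],-1],[[0,0,0.06],[0,0,0],-1],[[-0.03,0,0.06],[0,0,0],-1],[[-0.06,0.0,0.04],[0,0,0],-1]]'; python3 -m pendant '[[[-0.02,0.06,0],[0,0,-10],-1],[[0,0.06,0],[0,0,-10],-1],[[0,0.06,0],[0,0,-10],-1],[[0,0.04,0],[0,0,-10],-1],[[0,0,0],[0,0,0],-1]]'; python3 m.py
```

```text
t: 5.5
eef_pos: [0.5137, 0.0736, 0.0363]
ee_rot: [-0.005, -0.019, 1.0, -0.0]
wrist_force: [-22.6, -1.4, 16.5]
grip_width: 0.0873
gripper_force: 11.1
t: 5.75
eef_pos: [0.5138, 0.0736, 0.0359]
ee_rot: [-0.008, -0.019, 1.0, -0.0]
wrist_force: [-30.1, -1.0, 22.2]
grip_width: 0.0873
gripper_force: 15.5
t: 6.38
eef_pos: [0.4014, 0.074, 0.1909]
ee_rot: [0.002, -0.018, 1.0, 0.0]
wrist_force: [-0.4, 0.4, 0.6]
grip_width: 0.0871
gripper_force: 0.0
t: 7.0
eef_pos: [0.3833, 0.2873, 0.188]
ee_rot: [0.0, 0.311, 0.95, 0.0]
wrist_force: [-0.2, -1.0, -0.3]
grip_width: 0.0868
gripper_force: 0.0
orange L x,y range [-75.12367829  52.11309557] [-0.44004166 70.91885155] 108
orange R [-73.46118907 -68.86605568] [ -1.4043072  -49.84676905] 131
```

View pics/last.png

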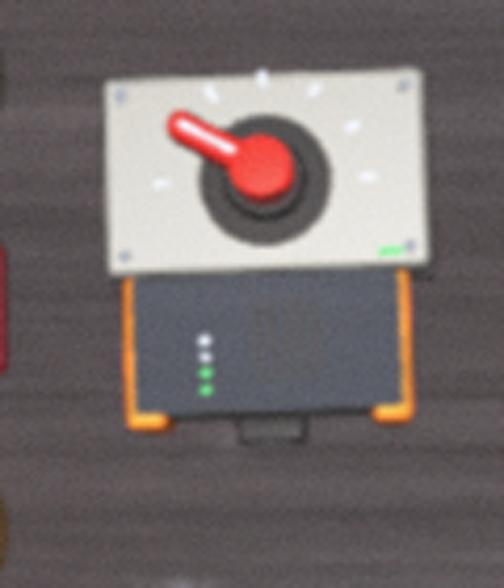

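Docked: the pack is flush, square and centred to about 1 mm (orange ends at ±70 mm). Next I move above the handle.

```bash
python3 -m pendant '[[[0.0347,-0.0223,0],[0,0,-10],-1],[[0.0347,-0.0223,0],[0,0,-10],-1],[[0.0347,-0.0223,0],[0,0,-10],-1],[[0.0347,-0.0223,0],[0,0,-10],-1],[[0.0347,-0.0223,0],[0,0,-10],-1]]'; python3 -m pendant '[[[0.0347,-0.0223,0],[0,0,-10],-1],[[0.0347,-0.0223,0],[0,0,-10],-1],[[0.0347,-0.0223,0],[0,0,-10],-1],[[0,0,0],[0,0,0],-1],[[0,0,0],[0,0,0],-1]]'; python3 -c "
from h import *
s=sensors.observe();print(s['eef_pos'],s['ee_rot'],s['joint_pos'])
q=s['ee_rot'];print(np.degrees(2*np.arctan2(q[2],q[1]))-90)"
```

```text
t: 7.68
eef_pos: [0.5587, 0.1704, 0.1885]
ee_rot: [0.0, 0.686, 0.727, 0.0]
wrist_force: [0.2, 1.0, 0.7]
grip_width: 0.0871
gripper_force: 0.0
t: 8.3
eef_pos: [0.6612, 0.1052, 0.1881]
ee_rot: [-0.0, 0.849, 0.528, -0.0]
wrist_force: [-0.4, 0.0, 0.8]
grip_width: 0.087
gripper_force: 0.0
[0.66117815 0.1052362  0.18812711] [-7.40934564e-06  8.49354368e-01  5.27822981e-01 -2.40151019e-04] [-0.55409082  0.49000542  0.45964938  1.42989589 -0.21997724  1.27314103
 -0.53544634]
-26.283037692311346
```

```bash
python3 -m pendant '[[[-0.0007,0.0035,-0.03],[0,0,-1.6],-1],[[0,0,-0.03],[0,0,0],-1],[[0,0,-0.02],[0,0,0],-1],[[0,0,-0.02],[0,0,0],-1],[[0,0,0],[0,0,0],-1]]'; python3 -m pendant '[[[0,0,0],[0,0,0],1],[[0,0,0],[0,0,0],1],[[0,0,0],[0,0,0],1],[[0,0,0],[0,0,0],1],[[0,0,0],[0,0,0],1]]' 25; python3 -m pendant '[[[0,0,0],[0,0,0],1],[[0,0,0],[0,0,0],1]]'; python3 - <<'E'
from h import *
d=get_image("side"); cv2.imwrite("pics/s3.png",cv2.resize(d["img"][140:290,260:460,::-1],None,fx=3.8,fy=3.8,interpolation=cv2.INTER_CUBIC))
E
```

```text
t: 8.93
eef_pos: [0.66, 0.1096, 0.0869]
ee_rot: [-0.0, 0.857, 0.516, -0.001]
wrist_force: [0.7, 0.0, 1.1]
grip_width: 0.0873
gripper_force: 0.0
t: 9.55
eef_pos: [0.6609, 0.1096, 0.0883]
ee_rot: [0.0, 0.857, 0.515, 0.0]
wrist_force: [0.7, 1.1, 0.1]
grip_width: 0.045
gripper_force: 0.0
t: 9.8
eef_pos: [0.6609, 0.1095, 0.0882]
ee_rot: [0.0, 0.857, 0.515, -0.0]
wrist_force: [-0.1, 0.4, -0.4]
grip_width: 0.025
gripper_force: 0.0
```

View pics/s3.png

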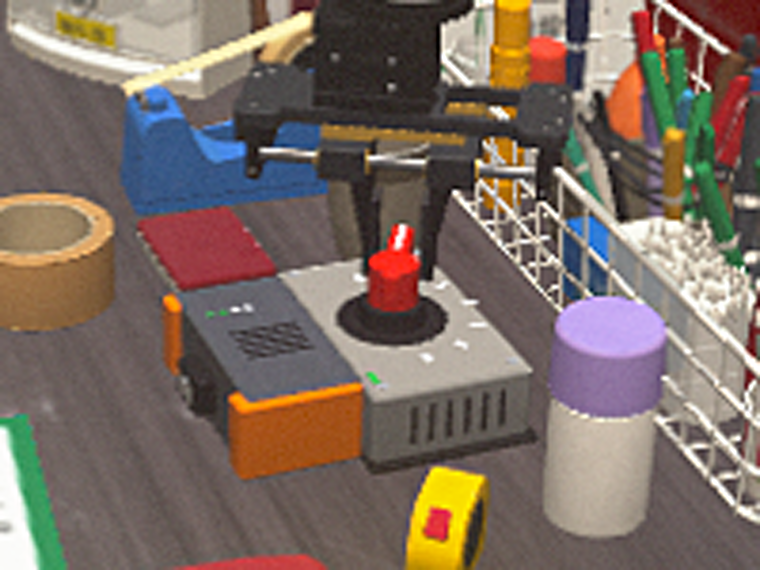

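The fingers straddle the handle at crop (400,250), the pack is still docked, and nothing is in the way. I'll finish closing, then swing the handle around its axis in 5° rows.

```bash
python3 -m pendant '[[[0,0,0],[0,0,0],1],[[0,0,0],[0,0,0],1],[[0,0,0],[0,0,0],1],[[0,0,0],[0,0,0],1]]'; python3 -m pendant '[[[0.0027,-0.0017,0],[0,0,-5],1],[[0.0027,-0.0018,0],[0,0,-5],1],[[0.0024,-0.0022,0],[0,0,-5],1],[[0.0023,-0.0022,0],[0,0,-5],1],[[0,0,0],[0,0,0],1]]'
```

```text
t: 10.35
eef_pos: [0.6613, 0.1093, 0.0883]
ee_rot: [0.0, 0.857, 0.515, 0.0]
wrist_force: [4.0, -0.6, -3.9]
grip_width: 0.0136
gripper_force: 25.0
t: 10.98
eef_pos: [0.6714, 0.1016, 0.0883]
ee_rot: [0.0, 0.934, 0.358, 0.0]
wrist_force: [5.3, -0.5, -1.1]
grip_width: 0.0134
gripper_force: 25.0
```

```bash
python3 -m pendant '[[[0.002,-0.0025,0],[0,0,-5],1],[[0.0019,-0.0026,0],[0,0,-5],1],[[0.0015,-0.0028,0],[0,0,-5],1],[[0.0014,-0.0029,0],[0,0,-5],1],[[0.001,-0.0031,0],[0,0,-5],1]]'; python3 -m pendant '[[[0.0009,-0.0031,0],[0,0,-5],1],[[0.0005,-0.0032,0],[0,0,-5],1],[[0.0003,-0.0032,0],[0,0,-5],1],[[0,0,0],[0,0,0],1]]'
```

```text
t: 11.6
eef_pos: [0.6791, 0.088, 0.0883]
ee_rot: [-0.0, 0.989, 0.148, 0.0]
wrist_force: [4.6, -0.4, -2.4]
grip_width: 0.0135
gripper_force: 25.0
t: 12.1
eef_pos: [0.6808, 0.0787, 0.0883]
ee_rot: [-0.0, 1.0, 0.019, 0.0]
wrist_force: [5.2, 0.1, -2.3]
grip_width: 0.0139
gripper_force: 25.0
```

```bash
python3 -m pendant '[[[-0.0001,-0.0032,0],[0,0,-5],1],[[-0.0003,-0.0032,0],[0,0,-5],1],[[-0.0006,-0.0031,0],[0,0,-5],1],[[-0.0008,-0.0031,0],[0,0,-5],1],[[0,0,0],[0,0,0],1]]'; python3 -m pendant '[[[-0.0006,-0.0018,0],[0,0,-3],1],[[-0.0006,-0.0018,0],[0,0,-3],1],[[-0.0006,-0.0017,0],[0,0,-3],1],[[0,0,0],[0,0,0],1],[[0,0,0],[0,0,0],1]]'; python3 -c "
from h import *
s=sensors.observe();q=s['ee_rot'];print(np.degrees(2*np.arctan2(q[2],q[1]))-90,s['joint_pos'],s['ft_torque'])"
```

```text
t: 12.72
eef_pos: [0.6791, 0.0661, 0.0883]
ee_rot: [-0.0, 0.988, -0.155, 0.0]
wrist_force: [5.9, 0.0, -3.0]
grip_width: 0.0138
gripper_force: 25.0
t: 13.35
eef_pos: [0.6769, 0.0608, 0.0883]
ee_rot: [-0.0, 0.973, -0.232, -0.0]
wrist_force: [3.5, 1.6, -2.5]
grip_width: 0.0135
gripper_force: 25.0
-116.81023364063893 [-0.67784048  0.68897544  0.76398019  1.50514303 -0.50287978  1.15127312
 -1.85937645] [ 0.22438446 -0.645387   -0.32609622]
```

```bash
python3 -m pendant '[[[0,0,0],[0,0,0],-1],[[0,0,0],[0,0,0],-1],[[0,0,0],[0,0,0],-1],[[0,0,0],[0,0,0],-1],[[0,0,0],[0,0,0],-1]]'; python3 -m pendant '[[[0,0,0.05],[0,0,0],-1],[[0,0,0.05],[0,0,0],-1],[[-0.05,0,0.03],[0,0,5],-1],[[-0.06,0,0],[0,0,10],-1],[[-0.06,0.0,0],[0,0,10],-1]]'; python3 -m pendant '[[[-0.05,0.05,0],[0,0,10],-1],[[-0.05,0.05,0],[0,0,10],-1],[[0,0.06,0],[0,0,10],-1],[[0,0.06,0],[0,0,0],-1],[[0,0.03,0],[0,0,0],-1]]'; python3 -m pendant '[[[0,0,0],[0,0,0],-1],[[0,0,0],[0,0,0],-1]]'; python3 m.py; python3 - <<'E'
from h import *
d=get_image("top")
X,C,ok=cloud(d,(240,138,336,204)); C=C.astype(int)
m=(C[:,0]>150)&(C[:,1]<80)&(C[:,2]<80)&ok&(X[:,2]>.08); P=X[m,:2]*1000-[643.7,76.9]
f=P[np.hypot(*P.T)>22].mean(0); print("handle yaw",np.degrees(np.arctan2(f[1],f[0])),"expect -27.9")
E
```

```text
t: 13.98
eef_pos: [0.6769, 0.0604, 0.0882]
ee_rot: [0.0, 0.972, -0.233, -0.0]
wrist_force: [0.0, -0.8, -0.7]
grip_width: 0.0559
gripper_force: 0.0
t: 14.6
eef_pos: [0.5055, 0.0602, 0.2181]
ee_rot: [0.0, 1.0, -0.014, 0.0]
wrist_force: [-0.2, 0.0, 2.6]
grip_width: 0.0867
gripper_force: 0.0
t: 15.22
eef_pos: [0.4175, 0.3021, 0.2182]
ee_rot: [-0.0, 0.97, 0.244, 0.0]
wrist_force: [-0.1, -1.0, -0.2]
grip_width: 0.0872
gripper_force: 0.0
t: 15.48
eef_pos: [0.4188, 0.2977, 0.2181]
ee_rot: [0.0, 0.97, 0.242, -0.0]
wrist_force: [0.1, -0.5, 0.5]
grip_width: 0.0869
gripper_force: 0.0
orange L x,y range [-75.02561012  52.3121778 ] [-1.09990723 71.15226107] 107
orange R [-74.85873526 -68.87989469] [ -1.15187485 -49.83704575] 134
handle yaw -34.76731435776188 expect -27.9
```

View pics/last.png

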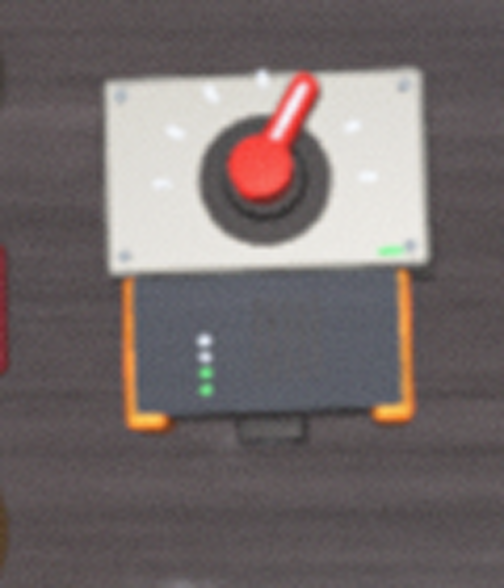

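The handle stands over the fifth mark, at 2.094 rad. The marks at (162,183), (175,132), (210,93) and (262,77) lie behind it and two lie ahead. The pack is still flush and centred, and the arm is clear.

```bash
python3 -c "
from workcell import r
print(r.finish_job())"
```

```text
the job is handed in; nothing more can be done
None
```

The power pack is flush against the dock and centred on its face to about 1 mm, the selector stands three clicks clockwise at its fifth detent, and the job was handed in at about 15.5 s with the arm clear.

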